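Find the full salt tin by its weight

ROBOT

A 6-joint arm with a two-finger parallel gripper is mounted at the origin on a cart in front of the work surface, level with it; the furniture and walls round the work are solid. World frame = base frame: x ahead of the robot, y to its left, z up, the work surface at z = 0. Lengths are in mm, angles in rad, forces in N, time in s.
With the tool pointing down it reaches from about 300 to 875 mm from the base axis. Payload 6.4 kg.
Tool frame: the origin (TCP) lies on the centre line of the jaws, within the pads' length; the fingertips stand 19 mm ahead of it and the grasp point (between the pads) is the TCP; z points along the fingers, y is the direction in which the jaws open and shut (so a half turn about z gives the same grasp; the last joint's range is limited). The gripper opens to 85 mm and grips with 20 to 120 N. Pads are 22 mm wide; open, the fingers measure 114 mm over their backs; the gripper's body (76 mm by 85 mm) begins 54 mm behind the grasp point. The pads swing forward as they close: fully open they stand 13 mm farther back than shut.
Start: joints at [-1.428, 0.181, 1.607, -0, 1.354, -0.206], TCP at [196.534, -540.385, 250.288] pointing down, gripper open.
Joint ranges: [-2.99, 2.99], [-0.89, 2.07], [0.3, 2.58], [-1.14, 4.28], [0, 2.63], [-3.12, 3.12]. Speed limits (rad/s): [2.57, 2.57, 3.01, 3.14, 3.14, 3.14].

INTERFACE

Orientations are given as a unit quaternion [w, x, y, z].
In Python, from rig import * gives the robot as it stands.
- The arm moves only by the tool drive_tool, never from a script. Its argument "increments" is a list of rows, each a list of 7 numbers: the turn, a rotation vector about the tool's x, y, z in degrees, then the shift along the tool's x, y, z in m, then the closure in counts, from 0 (fully open) to 255 (shut). A call has exactly 10 rows; each row shifts and turns the pose as measured when the row begins, along the tool's axes as they then stand; what a row does not reach is not made up. A row lasts 1/12 s, in which the tool goes at most 41.7 mm and 7.16 degrees, less where a joint would pass 70% of its speed; a pose out of reach is approached as far as the arm can. A call with a gripper value outside its range is refused whole. The fingers move at their own pace and stop on an object; "force" is the grip in N (left out, the last holds). Time passes only in rows, so rows that do not move let the fingers close, or fill a call up. It gives the time, the measured TCP pose, the force and the opening at its end, in the units of the state.
- observe(): the state, without advancing time (a new reading comes with each control period).
- camera(name): name is "side" or "top"; returns a dict with "color" (400x640x3 uint8, blue, green, red), "mtx" (3x3 intrinsics, pixels), "k1" (the pictures are not rectified: a ray, as slopes to the right and down, at radius r is drawn at 1 + k1 r^2 times it, then the intrinsics apply), "cam_to_world" (4x4, takes a point from camera to world coordinates). Camera axes: x right, y up, looking along -z (the intrinsics and any distortion apply to the point x, -y, -z); pixel columns grow to the right and rows downward; lengths in mm; the calibration is good to about 2 mm. A picture is of the moment at which its call begins. There is no depth.
- close_job(): hands the job in, once; it reports no verdict.
Trained networks look in the newest picture that a camera, given by its name, has taken for a name from the list of things; names that differ only in an ending like _2 or _b are one class to them, and where a whole thing is asked for, a point or a joint stands for the part that bears it (a point fixed in the world has none). Each returns a list of dicts, best first, with "score" (0 to 1); they miss things now and then, are a little off and sometimes report something else, mostly with a low value. They report only what shows in the picture. A call takes as long as a camera call.
- boxes_of(camera, label): "rect" ([left, top, width, height] in pixels, round what is visible of it).
The state is a dict: "t": time; "qpos": joint angles; "dq": joint speeds; "joint_efforts": joint torques, N m; "eef_pos": TCP position; "tcp_rot": TCP orientation; "contact_force": force on the tool from outside, world axes, zero at the start; "moment": the same for the moment, N m; "opening": finger opening in mm.
Only numpy, scipy, OpenCV 4.12 (cv2) and the standard library are available. Lean on these libraries where they do the work, as an engineer would, in place of code of your own. Each camera call takes 0.05 s, during which the arm holds its last target.

TASK

Three look-alike lidded salt tins lean in the sloping wooden rack; one is full, the other two are empty, and only lifting them tells which. Stand the full tin upright in the shallow grey tray, set down gently, and see that both empty tins are in the rack, leaning in their places as at the start. Do not disturb the lemon, the garlic or the tea light in the tray.

Things in the scene. Friction and masses are not known exactly. Their poses are not given: they have to be found in the camera images.
- tin_a_mid (a point): plain metal salt tin, one of three exactly alike: round, 84 mm high, 52 mm across the fixed lid (top 18 mm), 49 mm across the body. Point: its centre, half-way up; z along its axis to the lid. Starts leaning in the rack. Neither letter nor place tells if it is full: each time one tin is full (about 0.34 kg, packed solid) and two are empty (about 0.08 kg)
- tin_b_mid (a point): plain metal salt tin, one of three exactly alike: round, 84 mm high, 52 mm across the fixed lid (top 18 mm), 49 mm across the body. Point: its centre, half-way up; z along its axis to the lid. Starts leaning in the rack. Neither letter nor place tells if it is full: each time one tin is full (about 0.34 kg, packed solid) and two are empty (about 0.08 kg)
- tin_c_mid (a point): plain metal salt tin, one of three exactly alike: round, 84 mm high, 52 mm across the fixed lid (top 18 mm), 49 mm across the body. Point: its centre, half-way up; z along its axis to the lid. Starts leaning in the rack. Neither letter nor place tells if it is full: each time one tin is full (about 0.34 kg, packed solid) and two are empty (about 0.08 kg)
- rack: fixed pale wooden rack, 258 mm wide (y), 100 mm deep (x), 75 mm high; origin at the centre of its underside, z up, front to its -x. Its shelf slopes 30 degrees, rising to the back (+x), so a tin on it leans 30 degrees from vertical, lid to the front: tin axis (-0.5, 0, 0.866) in the rack's frame. A front wall, 42 mm high along the tin's axis, keeps the tins from sliding; open at the back
- rack_middle (a point): centre of a tin in the rack's middle place, -25 mm in x and 68 mm in z from the rack's origin; axes as the rack's. The two other places lie 80 mm to either side along y. Ribs 12 mm high, 60 mm apart inside, stand left and right of each place; neighbouring tins leave 28 mm between their lids
- tray: fixed shallow grey drip tray, 208 mm long (y), 100 mm wide (x), origin at the centre of its underside, z up; floor 5 mm above the worktop, rim 16 mm high, flat floor 88 x 196 mm. A tea light (38 mm across, 15 mm high) stands in it near y = +75 mm, so the free floor runs from y = -95 to +50 mm
- lemon_1: bystander: lemon, not to be moved (origin at the centre of its underside)
- garlic_1: bystander: garlic, not to be moved (origin at the centre of its underside)
- candle: bystander: tea light, not to be moved (origin at the centre of its underside)

How it is judged (in metres and radians):
On the way:
1. a tin is lifted clear of its place, by 50 mm or more (distance of any of tin_a_mid, tin_b_mid, tin_c_mid from where it was at the start of the episode above 0.05 m), for 0.1 s.
At the end, for the whole second after the job is handed in: The full tin stands free on the tray's floor, upright within 7 degrees, its axis at least 5 mm inside the rim, bearing over 2 N; both empty tins are in the rack, within 20 mm (height 12 mm) of where a tin in its place stands, leaning 20 to 40 degrees; all are at rest (((x of tin_a_mid in the frame of tray between -0.045 and 0.045 m and y of tin_a_mid in the frame of tray between -0.1 and 0.1 m and height (world z) of tin_a_mid below 0.056 m and angle between tin_a's own z axis and vertical below 0.12 rad and contact force between tin_a and tray above 2 N) or (x of tin_b_mid in the frame of tray between -0.045 and 0.045 m and y of tin_b_mid in the frame of tray between -0.1 and 0.1 m and height (world z) of tin_b_mid below 0.056 m and angle between tin_b's own z axis and vertical below 0.12 rad and contact force between tin_b and tray above 2 N) or (x of tin_c_mid in the frame of tray between -0.045 and 0.045 m and y of tin_c_mid in the frame of tray between -0.1 and 0.1 m and height (world z) of tin_c_mid below 0.056 m and angle between tin_c's own z axis and vertical below 0.12 rad and contact force between tin_c and tray above 2 N)) and ((x of tin_a_mid in the frame of tray between -0.045 and 0.045 m and y of tin_a_mid in the frame of tray between -0.1 and 0.1 m and height (world z) of tin_a_mid below 0.056 m and angle between tin_a's own z axis and vertical below 0.12 rad and contact force between tin_a and tray above 2 N) or (x of tin_a_mid in the frame of rack between -0.0448971 and -0.00489711 m and y of tin_a_mid in the frame of rack between -0.115 and 0.115 m and z of tin_a_mid in the frame of rack between 0.0561231 and 0.0801231 m and angle between tin_a's own z axis and vertical between 0.35 and 0.7 rad and contact force between tin_a and rack above 0.2 N)) and ((x of tin_b_mid in the frame of tray between -0.045 and 0.045 m and y of tin_b_mid in the frame of tray between -0.1 and 0.1 m and height (world z) of tin_b_mid below 0.056 m and angle between tin_b's own z axis and vertical below 0.12 rad and contact force between tin_b and tray above 2 N) or (x of tin_b_mid in the frame of rack between -0.0448971 and -0.00489711 m and y of tin_b_mid in the frame of rack between -0.115 and 0.115 m and z of tin_b_mid in the frame of rack between 0.0561231 and 0.0801231 m and angle between tin_b's own z axis and vertical between 0.35 and 0.7 rad and contact force between tin_b and rack above 0.2 N)) and ((x of tin_c_mid in the frame of tray between -0.045 and 0.045 m and y of tin_c_mid in the frame of tray between -0.1 and 0.1 m and height (world z) of tin_c_mid below 0.056 m and angle between tin_c's own z axis and vertical below 0.12 rad and contact force between tin_c and tray above 2 N) or (x of tin_c_mid in the frame of rack between -0.0448971 and -0.00489711 m and y of tin_c_mid in the frame of rack between -0.115 and 0.115 m and z of tin_c_mid in the frame of rack between 0.0561231 and 0.0801231 m and angle between tin_c's own z axis and vertical between 0.35 and 0.7 rad and contact force between tin_c and rack above 0.2 N)) and linear speed of each of tin_a, tin_b, tin_c below 0.02 m/s); the robot touches nothing.
It fails at once if the tea light, lemon or garlic is moved by more than 20 mm (distance of any of lemon_1, garlic_1, candle from where it was at the start of the episode above 0.02 m).
It fails at once if a tin is dropped into the tray or pressed on it hard (over 60 N) (contact force between any of tin_a, tin_b, tin_c and tray above 60 N).
It also fails if it takes over 58 s, if anything falls off the work surface, if the arm or the gripper's body presses on something with over 40 N, if the wrist force passes 120 N, or if a joint passes its speed limit or range.

## Working session

There is one attempt and no reset: what is moved stays moved. The work goes in short steps, Python scripts to look and compute and a tool call to move; the robot and the scene stay as the last step left them, time stands still between calls to the robot, and variables do not carry over. Pictures are saved under pics/ and viewed, and the job is handed in when it is done.

Besides the shell and the picture viewer there is one more tool, called after ">>>" by a JSON object that holds its "fn" and its "kwargs". drive_tool: Moves the arm, as the interface text tells. Its arguments: {"type":"object","properties":{"increments":{"type":"array","items":{"type":"array","items":{"type":"number"}}},"force":{"type":"number"}},"required":["increments"]}

```bash
ls; mkdir -p pics; python3 - <<'E'
from rig import *
import cv2
print(observe())
for c in("side","top"):
    d=camera(c); cv2.imwrite(f"pics/{c}0.png",d["color"]); print(c,d["mtx"].tolist(),d["k1"],d["cam_to_world"].round(4).tolist() if hasattr(d["cam_to_world"],'round') else d["cam_to_world"])
    for l in("tin_a_mid","rack","tray","lemon_1","garlic_1","candle"):
        print(l,[(b["rect"],round(b["score"],2)) for b in boxes_of(c,l)][:5])
E
```

```text
pics
{'t': 0.0, 'qpos': array([-1.42830280e+00,  1.81535786e-01,  1.60800428e+00,  3.40706163e-05,
        1.35379826e+00, -2.06332574e-01]), 'dq': array([ 0.00020324,  0.0006799 ,  0.00010095, -0.00108365,  0.00097132,
        0.00031849]), 'joint_efforts': array([-7.41571366e-04, -4.44866824e+01, -3.51333976e+01, -3.26520585e-04,
        8.92092066e-03,  1.49450926e-05]), 'eef_pos': array([ 196.46570691, -539.84625611,  249.38888044]), 'tcp_rot': array([-8.71860548e-04,  9.84828826e-01,  1.73526429e-01,  4.44798974e-05]), 'contact_force': array([-0.61944947,  0.34662637, -0.58061914]), 'moment': array([ 0.01461825,  0.04016387, -0.00843651]), 'opening': 85.02309603486668}
side [[467.0009482080678, 0.0, 315.2555204742202], [0.0, 467.0009482080678, 201.13601936797727], [0.0, 0.0, 1.0]] 0.0334672792715977 [[-0.9045, 0.1482, -0.3999, 177.3187], [-0.4256, -0.3724, 0.8247, 637.2475], [-0.0267, 0.9162, 0.3999, 422.4543], [0.0, 0.0, 0.0, 1.0]]
tin_a_mid [([269.6, 173.0, 32.1, 42.5], 0.88)]
rack [([211.9, 184.2, 105.4, 77.1], 0.69)]
tray [([308.9, 226.8, 79.5, 70.1], 0.88), ([213.8, 186.2, 99.2, 78.0], 0.58)]
lemon_1 [([335.0, 263.7, 26.0, 23.0], 0.67)]
garlic_1 [([351.5, 183.2, 24.4, 20.1], 0.8)]
candle [([336.3, 265.4, 22.3, 19.7], 0.72)]
top [[384.9838711183254, 0.0, 314.51248796182597], [0.0, 384.9838711183254, 196.75657962325533], [0.0, 0.0, 1.0]] -0.08073709478292694 [[0.0054, 0.9874, -0.1584, 379.1105], [-1.0, 0.0044, -0.0071, -74.6046], [-0.0063, 0.1584, 0.9874, 913.3168], [0.0, 0.0, 0.0, 1.0]]
tin_a_mid [([306.1, 140.9, 22.1, 31.8], 0.93)]
rack [([259.3, 133.5, 116.0, 43.9], 0.69), ([270.9, 147.2, 20.6, 27.2], 0.36), ([338.9, 140.1, 30.3, 26.9], 0.15)]
tray [([252.5, 211.5, 86.7, 53.0], 0.8), ([383.1, 225.4, 24.7, 31.5], 0.15)]
lemon_1 [([385.2, 225.5, 24.6, 31.1], 0.85)]
garlic_1 []
candle [([253.7, 236.7, 19.3, 14.5], 0.59)]
```

```bash
python3 - <<'E'
import cv2
for c,(x,y,w,h) in {"side":(180,140,240,180),"top":(220,110,240,180)}.items():
    i=cv2.imread(f"pics/{c}0.png")[y:y+h,x:x+w]
    cv2.imwrite(f"pics/{c}0z.png",cv2.resize(i,None,fx=3.33,fy=3.33,interpolation=cv2.INTER_CUBIC))
E
```

```text
(no output)
```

View pics/side0.png

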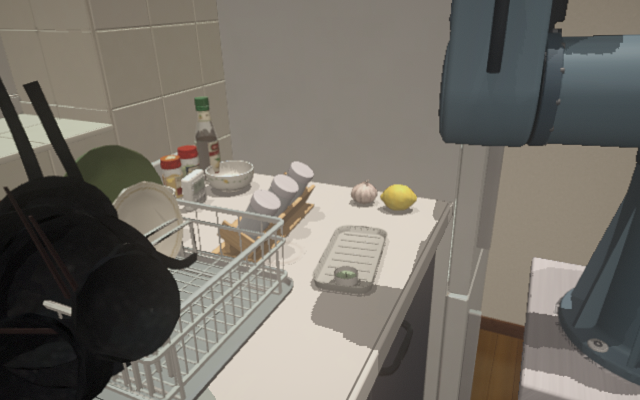

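View pics/top0.png

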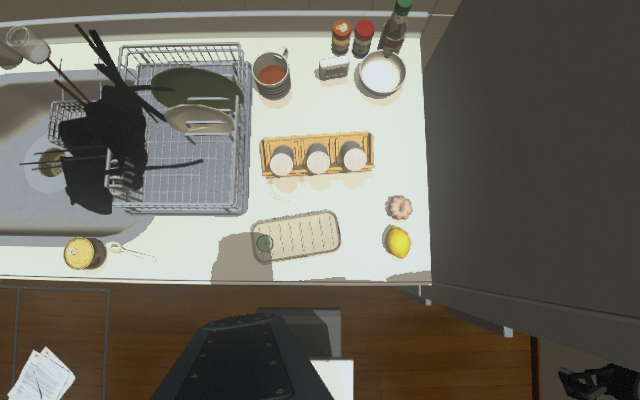

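```bash
sleep 1
```

```text
(no output)
```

View pics/side0z.png

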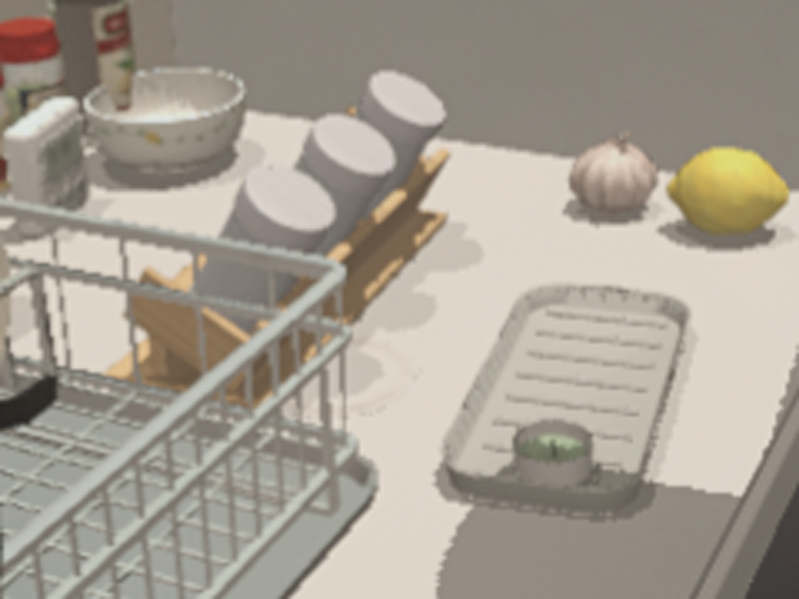

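View pics/top0z.png

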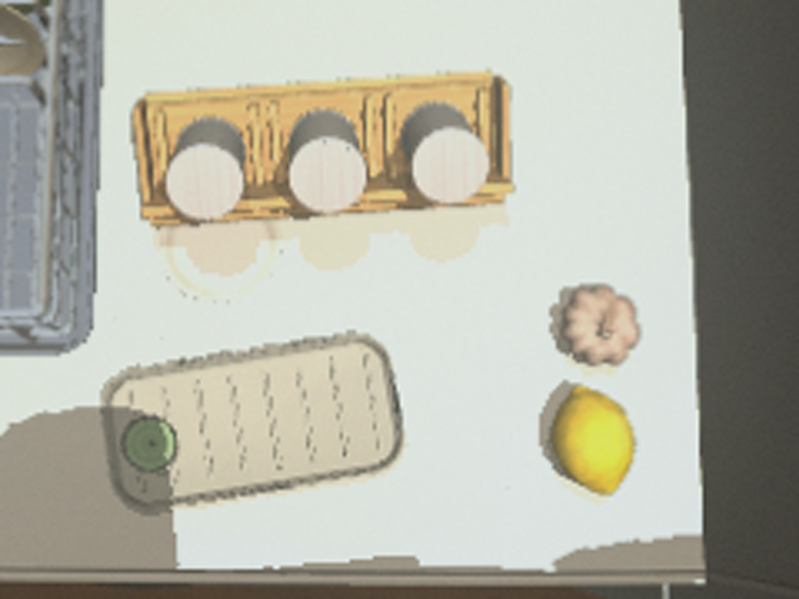

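```bash
cat > h.py <<'E'
import numpy as np, json
from scipy.optimize import least_squares
from scipy.spatial.transform import Rotation as R
CAL={"side":(467.0009482,315.25552,201.136019,0.03346728,[[-0.9045,0.1482,-0.3999,177.3187],[-0.4256,-0.3724,0.8247,637.2475],[-0.0267,0.9162,0.3999,422.4543]]),
"top":(384.98387,314.512488,196.75658,-0.0807371,[[0.0054,0.9874,-0.1584,379.1105],[-1.0,0.0044,-0.0071,-74.6046],[-0.0063,0.1584,0.9874,913.3168]])}
def proj(c,P):
    f,cx,cy,k,T=CAL[c];T=np.array(T);p=(np.atleast_2d(P)-T[:,3])@T[:,:3]
    s=np.c_[p[:,0]/-p[:,2],-p[:,1]/-p[:,2]];r2=(s**2).sum(1,keepdims=True)
    return s*(1+k*r2)*f+[cx,cy]
def onz(c,uv,z):
    f,cx,cy,k,T=CAL[c];T=np.array(T);d=(np.array(uv)-[cx,cy])/f;s=d.copy()
    for _ in range(20): s=d/(1+k*(s@s))
    w=T[:,:3]@np.array([s[0],-s[1],-1]); return T[:,3]+w*(z-T[2,3])/w[2]
def fr(x,y,a): # frame->world fn
    c,s=np.cos(a),np.sin(a)
    return lambda P:(np.atleast_2d(P)@np.array([[c,-s,0],[s,c,0],[0,0,1]]).T+[x,y,0])
E
python3 - <<'E'
from h import *
zt=lambda u,v:(220+u/3.33,110+v/3.33); zs=lambda u,v:(180+u/3.33,140+v/3.33)
top=[zt(204,181),zt(327,175),zt(449,165)]; side=[zs(290,206),zs(350,150),zs(404,103)]
L=np.array([[-46,y,104.4] for y in(80,0,-80)])
def res(p,w=(1,1)):
    P=fr(*p)(L); return np.r_[w[0]*(proj("top",P)-top).ravel(),w[1]*(proj("side",P)-side).ravel()]
for w in((1,1),(1,0),(0,1)):
    s=least_squares(res,[450,-75,0],args=(w,));print(w,s.x.round(3),res(s.x).round(1))
r=s=least_squares(res,[450,-75,0]).x
cor=fr(*r)(np.array([[-50,129,0],[-50,-129,0],[50,-129,75],[50,129,75]]))
print("rack corners zoom top",((proj("top",cor)-[220,110])*3.33).round(0).tolist())
# tray edges, points on outline zoom
print("counter edge",onz("top",(430,284),0),onz("top",(10,280),0), "garlic",onz("top",(400,207),20),"lemon",onz("top",(398,243),20))
b=np.array([[50,104,16],[50,-104,16],[-50,-104,16],[-50,104,16]]);
e={"T":[(160,363),(260,348),(360,336)],"B":[(150,512),(250,496),(380,466)],"L":[(103,400),(110,450)],"R":[(390,360),(402,430)]}
def tr(p):
    out=[];f=fr(*p);c,s=np.cos(p[2]),np.sin(p[2])
    for k,v in e.items():
        for uv in v:
            W=onz("top",zt(*uv),16 if k in"TLR" else 8)-[p[0],p[1],0]
            l=(c*W[0]+s*W[1],-s*W[0]+c*W[1]);out.append({"T":l[0]-50,"B":l[0]+50,"L":l[1]-104,"R":l[1]+104}[k])
    return out
s=least_squares(tr,[270,-60,0.1]);print("tray",s.x.round(3),np.round(s.fun,1)); f=fr(*s.x)
print("candle pred zoom",((proj("top",f([[0,75,20]]))-[220,110])*3.33).round(0))
E
```

```text
(1, 1) [ 6.29541e+02 -7.07320e+01  8.20000e-02] [-0.9  1.  -0.9  0.  -0.6  0.2 -0.5 -2.6  0.2 -2.   0.  -1.7]
(1, 0) [ 6.30534e+02 -7.29150e+01  7.10000e-02] [-0.1  0.2 -0.1 -0.4  0.2  0.2 -0.9 -3.1  0.2 -2.3  0.4 -2. ]
(0, 1) [ 6.24341e+02 -6.10240e+01  9.30000e-02] [-5.1  3.8 -5.1  2.3 -4.9  2.1 -0.1 -0.1  0.3  0.1 -0.2  0. ]
rack corners zoom top [[148.0, 229.0], [500.0, 202.0], [500.0, 36.0], [125.0, 64.0]]
counter edge [ 320.01173204 -339.46798906    0.        ] [313.04394809 686.67937256   0.        ] garlic [ 498.95669005 -268.8961795    20.        ] lemon [ 414.89578348 -261.95759512   20.        ]
tray [ 4.29573e+02 -2.54920e+01  1.71000e-01] [ 0.8 -0.3 -3.6 -0.5 -1.   4.6 -2.4 -2.3  2.2  2.5]
candle pred zoom [[146. 438.]]
```

```bash
python3 - <<'E'
from h import *
import cv2
zt=lambda u,v:(220+u/3.33,110+v/3.33); zs=lambda u,v:(180+u/3.33,140+v/3.33)
top=[zt(204,181),zt(327,175),zt(449,165)]; side=[zs(290,206),zs(350,150),zs(404,103)]
for t,s in zip(top,side):
    q=least_squares(lambda P:np.r_[proj("top",P)[0]-t,proj("side",P)[0]-s],[570,-75,100]);print(q.x.round(1),q.fun.round(1))
# overlay tins
f=fr(629.5,-71.5,0.075); th=np.linspace(0,2*np.pi,40)
def tin(y,h,r):
    a=np.array([-.5,0,.866]);u=np.array([.866,0,.5]);v=np.array([0,1,0]);return np.array([-25,y,68])+a*h+r*(np.cos(th)[:,None]*u+np.sin(th)[:,None]*v)
for c,(x,y,w,h) in {"side":(180,140,240,180),"top":(220,110,240,180)}.items():
    i=cv2.resize(cv2.imread(f"pics/{c}0.png")[y:y+h,x:x+w],None,fx=3.33,fy=3.33,interpolation=cv2.INTER_CUBIC)
    for yy in(80,0,-80):
        for hh,r in((42,26),(24,26),(-42,24.5)):
            cv2.polylines(i,[((proj(c,f(tin(yy,hh,r)))-[x,y])*3.33).astype(np.int32)],True,(0,0,255),1)
    g=fr(429.6,-25.5,.171)
    for z,a,b in((16,50,104),(5,44,98)):
        cv2.polylines(i,[((proj(c,g(np.array([[a,b,z],[a,-b,z],[-a,-b,z],[-a,b,z]])))-[x,y])*3.33).astype(np.int32)],True,(0,255,0),1)
    cv2.imwrite(f"pics/{c}ov.png",i)
E
```

```text
[579.2   3.2  98.6] [ 0.4  0.8 -0.7 -0.1]
[585.2 -76.3  99.5] [-0.1 -0.1  0.1  0. ]
[ 591.7 -156.2  100. ] [ 0.   0.1 -0.1 -0. ]
```

View pics/sideov.png

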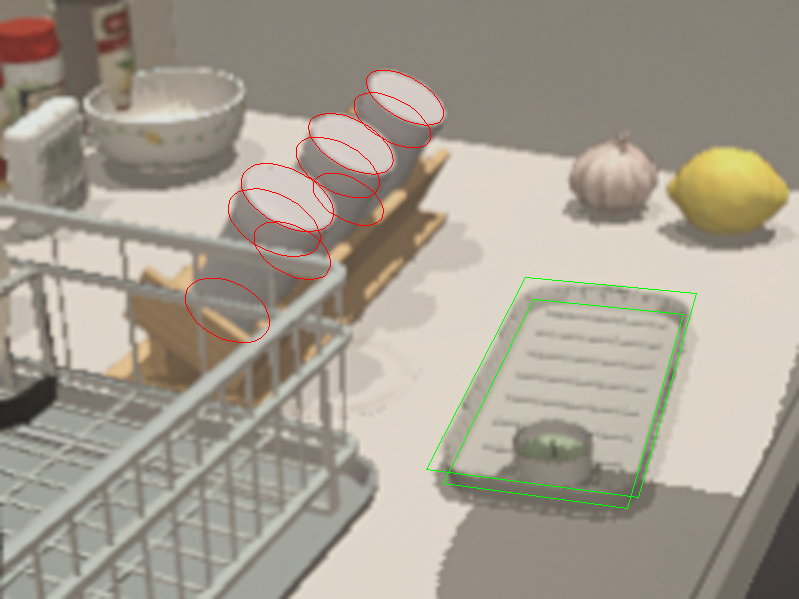

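View pics/topov.png

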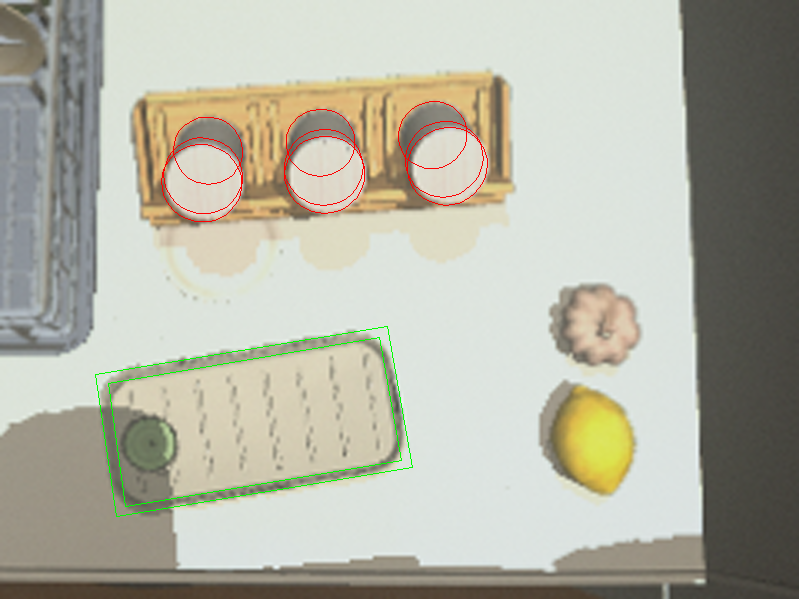

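```bash
cat > plan.py <<'E'
from h import *
from rig import *
YAW=.077
def rot(tilt,yaw): # tool z tilted forward by tilt; tool y ~ -rack y
    return R.from_euler('z',yaw)*R.from_matrix(np.array([[np.cos(tilt),0,np.sin(tilt)],[0,-1,0],[np.sin(tilt),0,-np.cos(tilt)]]))
RL=rot(np.pi/6,YAW); RV=rot(0,YAW)
def state(pr=True):
    o=observe(); q=np.array(o["tcp_rot"]); r=R.from_quat(q[[1,2,3,0]]); p=np.array(o["eef_pos"])
    if pr:
        print("t",round(o["t"],2),"p",p.round(1),"open",round(o["opening"],1),"F",np.round(o["contact_force"],2),"M",np.round(o["moment"],3)); 
        print("err to RL deg",np.degrees((r.inv()*RL).as_rotvec()).round(1),"to RV",np.degrees((r.inv()*RV).as_rotvec()).round(1))
    return p,r
def plan(wps,grip):
    p,r=state(); rows=[]
    for P,Rt,n in wps:
        P=np.array(P,float); Rt=Rt or r; w=(r.inv()*Rt).as_rotvec(); dp=(P-p)/n
        for i in range(n):
            d=r.inv().apply(dp)/1000
            rows.append([*(float(round(v,1))+0 for v in np.degrees(w/n)),*(float(round(v,3))+0 for v in d),grip])
            r=r*R.from_rotvec(w/n)
        p=P;r=Rt
    for k in range(0,len(rows),10): print(json.dumps(rows[k:k+10]).replace(" ",""))
E
python3 - <<'E'
from plan import *
plan([([205,-300,290],None,8),([330,-180,300],RV,7),([450,-165,270],RL,5)],57)
E
```

```text
t 0.7 p [ 196.5 -540.4  250.3] open 85.6 F [ 0.58  0.14 -0.43] M [-0.036 -0.019  0.037]
err to RL deg [-4.1 29.8 15.2] to RV [ 0.   0.  15.6]
[[0.0,0.0,0.0,0.011,-0.028,-0.005,57],[0.0,0.0,0.0,0.011,-0.028,-0.005,57],[0.0,0.0,0.0,0.011,-0.028,-0.005,57],[0.0,0.0,0.0,0.011,-0.028,-0.005,57],[0.0,0.0,0.0,0.011,-0.028,-0.005,57],[0.0,0.0,0.0,0.011,-0.028,-0.005,57],[0.0,0.0,0.0,0.011,-0.028,-0.005,57],[0.0,0.0,0.0,0.011,-0.028,-0.005,57],[0.0,0.0,2.2,0.023,-0.01,-0.001,57],[0.0,0.0,2.2,0.022,-0.011,-0.001,57]]
[[0.0,0.0,2.2,0.022,-0.012,-0.001,57],[0.0,0.0,2.2,0.021,-0.013,-0.001,57],[0.0,0.0,2.2,0.021,-0.013,-0.001,57],[0.0,0.0,2.2,0.02,-0.014,-0.001,57],[0.0,0.0,2.2,0.02,-0.015,-0.001,57],[0.0,6.0,0.0,0.024,-0.001,0.006,57],[0.0,6.0,0.0,0.023,-0.001,0.008,57],[0.0,6.0,0.0,0.022,-0.001,0.011,57],[0.0,6.0,0.0,0.021,-0.001,0.013,57],[0.0,6.0,0.0,0.02,-0.001,0.015,57]]
```

>>> {"fn": "drive_tool", "kwargs": {"increments": [[0, 0, 0, 0.011, -0.028, -0.005, 57], [0, 0, 0, 0.011, -0.028, -0.005, 57], [0, 0, 0, 0.011, -0.028, -0.005, 57], [0, 0, 0, 0.011, -0.028, -0.005, 57], [0, 0, 0, 0.011, -0.028, -0.005, 57], [0, 0, 0, 0.011, -0.028, -0.005, 57], [0, 0, 0, 0.011, -0.028, -0.005, 57], [0, 0, 0, 0.011, -0.028, -0.005, 57], [0, 0, 0, 0.011, -0.028, 0, 57], [0, 0, 0, 0.011, -0.028, 0, 57]], "force": 40}}

```text
t: 1.53
eef_pos: [199.9, -234.6, 288.7]
tcp_rot: [-0.002, 0.987, 0.163, 0.0]
contact_force: [0.2, 0.1, 0.3]
opening: 66.1
```

```bash
python3 - <<'E'
from plan import *
plan([([330,-180,300],RV,7),([537,-159.5,195.5],RL,13)],57)
E
```

```text
t 1.53 p [ 199.9 -234.6  288.7] open 66.1 F [0.22 0.1  0.3 ] M [-0.018 -0.04  -0.017]
err to RL deg [-3.9 29.8 14. ] to RV [-0.2 -0.1 14.4]
[[0.0,0.0,2.1,0.02,-0.001,-0.002,57],[0.0,0.0,2.1,0.02,-0.002,-0.002,57],[0.0,0.0,2.1,0.02,-0.003,-0.002,57],[0.0,0.0,2.1,0.02,-0.004,-0.002,57],[0.0,0.0,2.1,0.02,-0.004,-0.002,57],[0.0,0.0,2.1,0.02,-0.005,-0.002,57],[0.0,0.0,2.1,0.019,-0.006,-0.002,57],[0.0,2.3,0.0,0.016,0.0,0.008,57],[0.0,2.3,0.0,0.016,0.0,0.009,57],[0.0,2.3,0.0,0.015,0.0,0.009,57]]
[[0.0,2.3,0.0,0.015,0.0,0.01,57],[0.0,2.3,0.0,0.015,0.0,0.011,57],[0.0,2.3,0.0,0.014,0.0,0.011,57],[0.0,2.3,0.0,0.014,0.0,0.012,57],[0.0,2.3,0.0,0.013,0.0,0.012,57],[0.0,2.3,0.0,0.013,0.0,0.013,57],[0.0,2.3,0.0,0.012,0.0,0.013,57],[0.0,2.3,0.0,0.012,0.0,0.014,57],[0.0,2.3,0.0,0.011,0.0,0.014,57],[0.0,2.3,0.0,0.01,0.0,0.015,57]]
```

Opening 66 as wanted. Next.

>>> {"fn": "drive_tool", "kwargs": {"increments": [[0, 0, 2.1, 0.02, -0.001, -0.002, 57], [0, 0, 2.1, 0.02, -0.002, -0.002, 57], [0, 0, 2.1, 0.02, -0.003, -0.002, 57], [0, 0, 2.1, 0.02, -0.004, -0.002, 57], [0, 0, 2.1, 0.02, -0.004, -0.002, 57], [0, 0, 2.1, 0.02, -0.005, -0.002, 57], [0, 0, 2.1, 0.019, -0.006, -0.002, 57], [0, 2.3, 0, 0.016, 0, 0.008, 57], [0, 2.3, 0, 0.016, 0, 0.009, 57], [0, 2.3, 0, 0.015, 0, 0.009, 57]]}}

```text
t: 2.37
eef_pos: [387.2, -169.3, 285.3]
tcp_rot: [0.004, 0.997, 0.03, 0.067]
contact_force: [-0.3, -1.1, 0.0]
opening: 66.2
```

>>> {"fn": "drive_tool", "kwargs": {"increments": [[0, 2.3, 0, 0.015, 0, 0.01, 57], [0, 2.3, 0, 0.015, 0, 0.011, 57], [0, 2.3, 0, 0.014, 0, 0.011, 57], [0, 2.3, 0, 0.014, 0, 0.012, 57], [0, 2.3, 0, 0.013, 0, 0.012, 57], [0, 2.3, 0, 0.013, 0, 0.013, 57], [0, 2.3, 0, 0.012, 0, 0.013, 57], [0, 2.3, 0, 0.012, 0, 0.014, 57], [0, 2.3, 0, 0.011, 0, 0.014, 57], [0, 2.3, 0, 0.01, 0, 0.015, 57]]}}

```text
t: 3.2
eef_pos: [559.0, -160.3, 207.5]
tcp_rot: [0.001, 0.961, 0.031, 0.276]
contact_force: [-0.7, 0.8, -0.2]
opening: 66.2
```

```bash
python3 - <<'E'
from plan import *
import cv2
plan([([537,-159.5,195.5],RL,4)],57)
for c in("side","top"):
    d=camera(c); cv2.imwrite(f"pics/{c}1.png",d["color"])
E
```

```text
t 3.2 p [ 559.  -160.3  207.5] open 66.2 F [-0.66  0.83 -0.21] M [0.066 0.255 0.043]
err to RL deg [ 1.4 -2.1 -0.3] to RV [  1.3 -32.1  -0.7]
[[0.4,-0.5,-0.1,-0.006,-0.001,0.0,57],[0.4,-0.5,-0.1,-0.006,-0.001,0.0,57],[0.4,-0.5,-0.1,-0.006,-0.001,0.0,57],[0.4,-0.5,-0.1,-0.006,-0.001,0.0,57]]
```

View pics/side1.png

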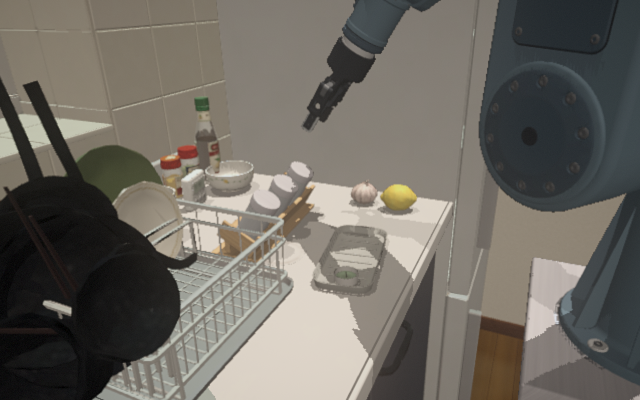

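View pics/top1.png

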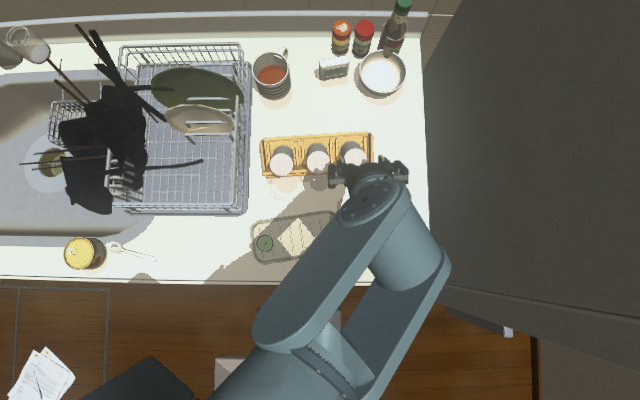

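>>> {"fn": "drive_tool", "kwargs": {"increments": [[0.4, -0.6, 0, -0.006, -0.001, 0, 57], [0.4, -0.6, 0, -0.006, -0.001, 0, 57], [0.3, -0.4, 0, -0.006, -0.001, 0, 57], [0.3, -0.4, 0, -0.006, -0.001, 0, 57], [0, 0, 0, 0, 0, 0, 57], [0, 0, 0, 0, 0, 0.01, 57], [0, 0, 0, 0, 0, 0.01, 57], [0, 0, 0, 0, 0, 0.01, 57], [0, 0, 0, 0, 0, 0, 57], [0, 0, 0, 0, 0, 0, 57]]}}

```text
t: 4.13
eef_pos: [549.9, -156.6, 166.2]
tcp_rot: [-0.011, 0.966, 0.035, 0.255]
contact_force: [-0.7, -0.7, 0.3]
opening: 66.2
```

```bash
python3 - <<'E'
from plan import *
g=np.array([596.7,-154.8,91.6]); z=RL.apply([0,0,1])
print(z)
plan([(g-30*z,RL,5),(g,RL,4)],57)
E
```

```text
[ 0.49851848  0.03846197 -0.8660254 ]
t 4.13 p [ 549.9 -156.6  166.2] open 66.2 F [-0.7  -0.66  0.26] M [-0.039  0.208 -0.004]
err to RL deg [-0.1  0.4 -0.3] to RV [ -0.2 -29.6  -0.3]
[[0.0,0.1,-0.1,0.001,0.0,0.012,57],[0.0,0.1,-0.1,0.001,0.0,0.012,57],[0.0,0.1,-0.1,0.001,0.0,0.012,57],[0.0,0.1,-0.1,0.001,0.0,0.012,57],[0.0,0.1,-0.1,0.001,0.0,0.012,57],[0.0,0.0,0.0,0.0,0.0,0.008,57],[0.0,0.0,0.0,0.0,0.0,0.008,57],[0.0,0.0,0.0,0.0,0.0,0.008,57],[0.0,0.0,0.0,0.0,0.0,0.008,57]]
```

>>> {"fn": "drive_tool", "kwargs": {"increments": [[0, 0.1, -0.1, 0.001, 0, 0.012, 57], [0, 0.1, -0.1, 0.001, 0, 0.012, 57], [0, 0.1, 0, 0.001, 0, 0.012, 57], [0, 0, 0, 0.001, 0, 0.012, 57], [0, 0, 0, 0, 0, 0.01, 57], [0, 0, 0, 0, 0, 0.008, 57], [0, 0, 0, 0, 0, 0.006, 57], [0, 0, 0, 0, 0, 0.006, 57], [0, 0, 0, 0, 0, 0.004, 57], [0, 0, 0, 0, 0, 0, 57]]}}

```text
t: 4.97
eef_pos: [597.8, -153.2, 94.5]
tcp_rot: [-0.01, 0.965, 0.037, 0.258]
contact_force: [-0.1, 0.7, -0.7]
opening: 66.3
```

```bash
python3 - <<'E'
from plan import *
import cv2
g=np.array([596.7,-154.8,91.6])
plan([(g,RL,2)],57)
d=camera("side")["color"]; cv2.imwrite("pics/side2.png",cv2.resize(d[90:270,180:420],None,fx=3.33,fy=3.33))
d=camera("top")["color"]; cv2.imwrite("pics/top2.png",cv2.resize(d[110:290,220:460],None,fx=3.33,fy=3.33))
E
```

```text
t 4.97 p [ 597.8 -153.2   94.5] open 66.3 F [-0.12  0.69 -0.7 ] M [-0.011  0.266  0.004]
err to RL deg [-0.  0.  0.] to RV [ -0. -30.   0.]
[[0.0,0.0,0.0,-0.001,0.001,0.001,57],[0.0,0.0,0.0,-0.001,0.001,0.001,57]]
```

View pics/side2.png

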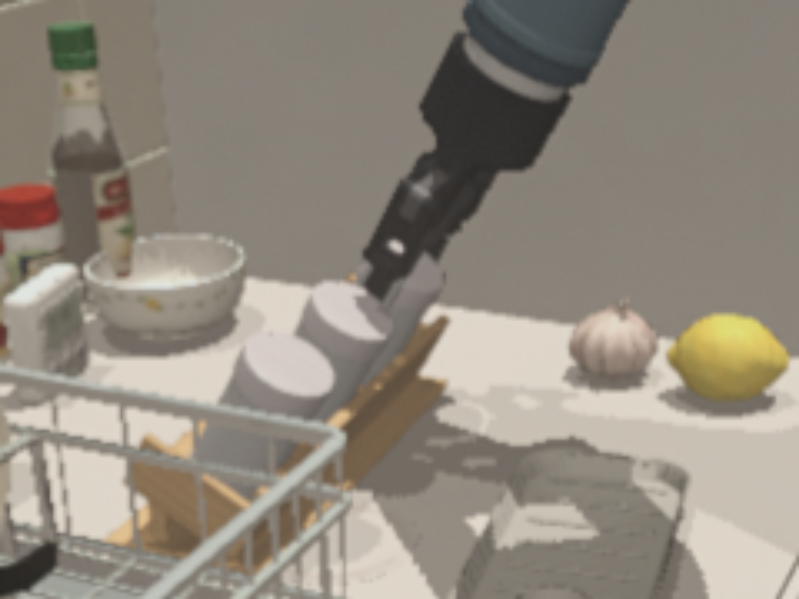

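View pics/top2.png

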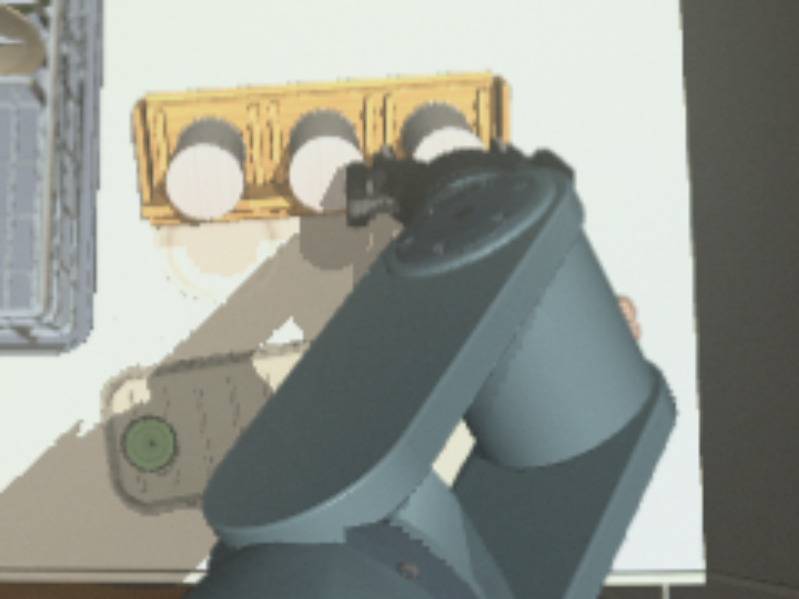

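>>> {"fn": "drive_tool", "kwargs": {"increments": [[0, 0, 0, -0.001, 0.001, 0.001, 57], [0, 0, 0, 0, 0.001, 0.001, 70], [0, 0, 0, 0, 0, 0, 85], [0, 0, 0, 0, 0, 0, 100], [0, 0, 0, 0, 0, 0, 130], [0, 0, 0, 0, 0, 0, 130], [0, 0, 0, 0, 0, 0, 130], [0, 0, 0, 0, 0, 0, 130], [0, 0, 0, 0, 0, 0, 130], [0, 0, 0, 0, 0, 0, 130]], "force": 40}}

```text
t: 5.9
eef_pos: [598.1, -156.2, 94.4]
tcp_rot: [-0.009, 0.965, 0.037, 0.259]
contact_force: [-0.5, -0.2, -0.4]
opening: 50.6
```

>>> {"fn": "drive_tool", "kwargs": {"increments": [[0, 0, 0, 0, 0, -0.004, 130], [0, 0, 0, 0, 0, -0.008, 130], [0, 0, 0, 0, 0, -0.01, 130], [0, 0, 0, 0, 0, -0.01, 130], [0, 0, 0, 0, 0, -0.006, 130], [0, 0, 0, 0, 0, 0, 130], [0, 0, 0, 0, 0, 0, 130], [0, 0, 0, 0, 0, 0, 130], [0, 0, 0, 0, 0, 0, 130], [0, 0, 0, 0, 0, 0, 130]]}}

```text
t: 6.73
eef_pos: [577.3, -157.6, 130.3]
tcp_rot: [-0.009, 0.965, 0.037, 0.259]
contact_force: [0.6, 0.6, -1.7]
opening: 50.2
```

```bash
python3 - <<'E'
from plan import *
import cv2
d=camera("side")["color"]; cv2.imwrite("pics/side3.png",cv2.resize(d[90:270,180:420],None,fx=3.33,fy=3.33))
for k in range(4): state(); camera("top")
E
```

```text
t 6.78 p [ 577.3 -157.5  130.2] open 50.8 F [-0.34  0.27 -0.5 ] M [0.041 0.311 0.005]
err to RL deg [ 0.1 -0.1  0. ] to RV [  0.1 -30.1   0. ]
t 6.83 p [ 577.3 -157.5  130.2] open 50.6 F [-0.17  0.43 -0.2 ] M [-0.067  0.279  0.013]
err to RL deg [ 0.1 -0.1  0. ] to RV [  0.1 -30.1   0. ]
t 6.88 p [ 577.3 -157.6  130.2] open 50.9 F [-0.45  0.46 -1.36] M [-0.006  0.326 -0.028]
err to RL deg [ 0.1 -0.1  0. ] to RV [  0.1 -30.1   0. ]
t 6.93 p [ 577.3 -157.6  130.3] open 50.7 F [ 0.1  -0.37 -1.06] M [ 0.005  0.377 -0.008]
err to RL deg [ 0.1 -0.1  0. ] to RV [  0.1 -30.1   0. ]
```

View pics/side3.png

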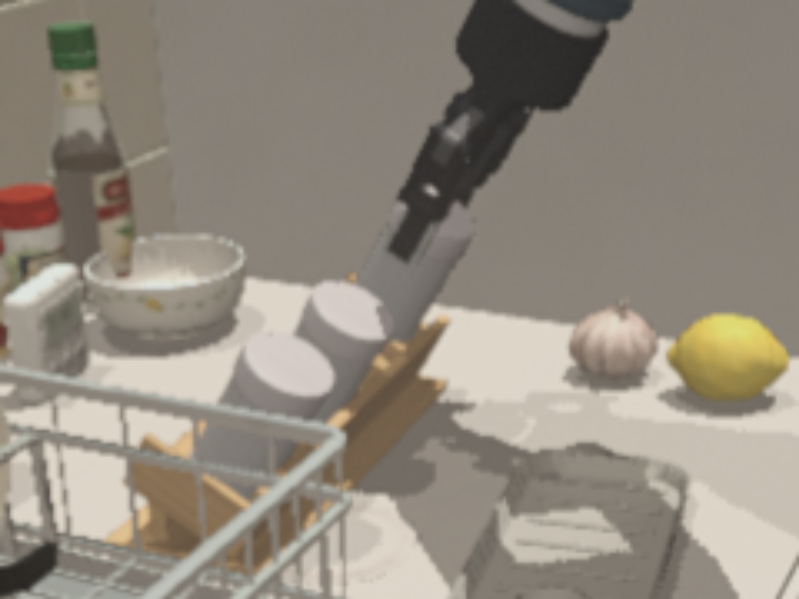

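>>> {"fn": "drive_tool", "kwargs": {"increments": [[0, 0, 0, 0, 0, 0.006, 130], [0, 0, 0, 0, 0, 0.01, 130], [0, 0, 0, 0, 0, 0.01, 130], [0, 0, 0, 0, 0, 0.007, 130], [0, 0, 0, 0, 0, 0.004, 130], [0, 0, 0, 0, 0, 0.002, 130], [0, 0, 0, 0, 0, 0.001, 130], [0, 0, 0, 0, 0, 0, 130], [0, 0, 0, 0, 0, 0, 130], [0, 0, 0, 0, 0, 0, 130]]}}

```text
t: 7.82
eef_pos: [599.4, -157.4, 95.5]
tcp_rot: [-0.008, 0.965, 0.038, 0.26]
contact_force: [0.3, -0.3, -1.3]
opening: 50.4
```

```bash
python3 - <<'E'
from plan import *
plan([([598.1,-156.2,94.4],RL,2)],130)
E
```

```text
t 7.82 p [ 599.4 -157.4   95.5] open 50.4 F [ 0.34 -0.29 -1.33] M [-0.016  0.311  0.032]
err to RL deg [ 0.2 -0.2  0.1] to RV [  0.2 -30.2   0.1]
[[0.1,-0.1,0.1,-0.001,-0.001,0.0,130],[0.1,-0.1,0.1,-0.001,-0.001,0.0,130]]
```

>>> {"fn": "drive_tool", "kwargs": {"increments": [[0, 0, 0, -0.001, -0.001, 0.001, 130], [0, 0, 0, -0.001, 0, 0.001, 130], [0, 0, 0, 0, 0, 0, 130], [0, 0, 0, 0, 0, 0, 110], [0, 0, 0, 0, 0, 0, 57], [0, 0, 0, 0, 0, 0, 57], [0, 0, 0, 0, 0, 0, 57], [0, 0, 0, 0, 0, -0.01, 57], [0, 0, 0, 0, 0, -0.015, 57], [0, 0, 0, 0, 0, -0.015, 57]]}}

```text
t: 8.65
eef_pos: [578.1, -156.8, 126.5]
tcp_rot: [-0.009, 0.965, 0.038, 0.26]
contact_force: [-0.7, 0.1, 0.3]
opening: 66.2
```

```bash
python3 - <<'E'
from plan import *
import cv2
z=RL.apply([0,0,1]);g=np.array([590.9,-75.5,93.5])
p,r=state(); 
plan([(p-20*z,RL,1),(g-65*z,RL,5),(g-30*z,RL,4)],57)
d=camera("side")["color"]; cv2.imwrite("pics/side4.png",cv2.resize(d[90:270,180:420],None,fx=3.33,fy=3.33))
E
```

```text
t 8.65 p [ 578.1 -156.8  126.5] open 66.2 F [-0.67  0.09  0.27] M [-0.036  0.246  0.019]
err to RL deg [ 0.  -0.1  0.1] to RV [  0.1 -30.1   0.1]
t 8.65 p [ 578.1 -156.8  126.5] open 66.2 F [-0.67  0.09  0.27] M [-0.036  0.246  0.019]
err to RL deg [ 0.  -0.1  0.1] to RV [  0.1 -30.1   0.1]
[[0.0,-0.1,0.1,0.0,0.0,-0.02,57],[0.0,0.0,0.0,0.0,-0.016,-0.001,57],[0.0,0.0,0.0,0.0,-0.016,-0.001,57],[0.0,0.0,0.0,0.0,-0.016,-0.001,57],[0.0,0.0,0.0,0.0,-0.016,-0.001,57],[0.0,0.0,0.0,0.0,-0.016,-0.001,57],[0.0,0.0,0.0,0.0,0.0,0.009,57],[0.0,0.0,0.0,0.0,0.0,0.009,57],[0.0,0.0,0.0,0.0,0.0,0.009,57],[0.0,0.0,0.0,0.0,0.0,0.009,57]]
```

View pics/side4.png

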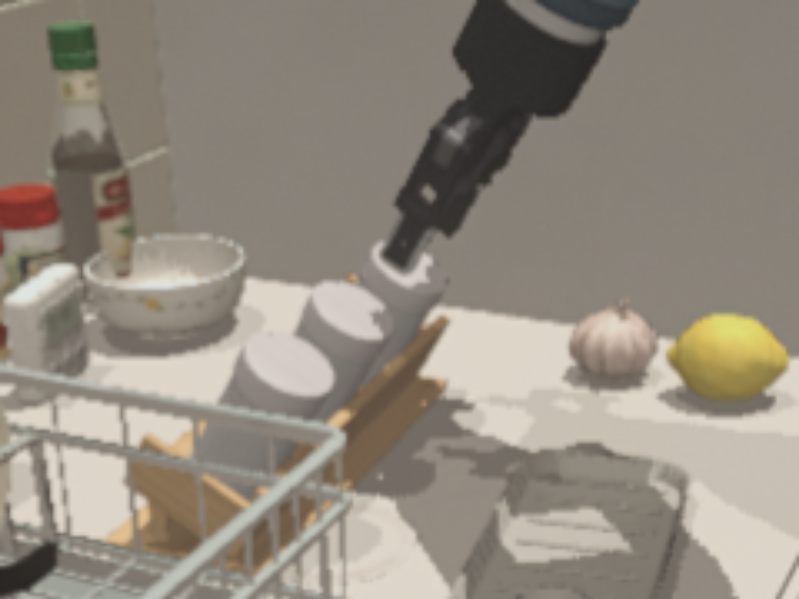

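>>> {"fn": "drive_tool", "kwargs": {"increments": [[0, 0, 0, 0, 0, -0.02, 57], [0, 0, 0, 0, 0, -0.012, 57], [0, 0, 0, 0, -0.01, 0, 57], [0, 0, 0, 0, -0.016, 0, 57], [0, 0, 0, 0, -0.016, 0, 57], [0, 0, 0, 0, -0.016, 0, 57], [0, 0, 0, 0, -0.014, 0, 57], [0, 0, 0, 0, -0.008, 0, 57], [0, 0, 0, 0, 0, 0, 57], [0, 0, 0, 0, 0, 0, 57]]}}

```text
t: 9.53
eef_pos: [556.1, -72.7, 153.4]
tcp_rot: [-0.009, 0.965, 0.037, 0.261]
contact_force: [-0.8, -0.4, 0.6]
opening: 66.3
```

```bash
python3 - <<'E'
from plan import *
z=RL.apply([0,0,1]);g=np.array([590.9,-75.5,93.5])
plan([(g-40*z,RL,5),(g,RL,5)],57)
E
```

```text
t 9.53 p [556.1 -72.7 153.4] open 66.3 F [-0.8  -0.41  0.63] M [0.018 0.255 0.02 ]
err to RL deg [ 0.2 -0.3  0.1] to RV [  0.2 -30.3   0. ]
[[0.0,-0.1,0.0,0.0,0.001,0.006,57],[0.0,-0.1,0.0,0.0,0.001,0.006,57],[0.0,-0.1,0.0,0.0,0.001,0.006,57],[0.0,-0.1,0.0,0.0,0.001,0.006,57],[0.0,-0.1,0.0,0.0,0.001,0.006,57],[0.0,0.0,0.0,0.0,0.0,0.008,57],[0.0,0.0,0.0,0.0,0.0,0.008,57],[0.0,0.0,0.0,0.0,0.0,0.008,57],[0.0,0.0,0.0,0.0,0.0,0.008,57],[0.0,0.0,0.0,0.0,0.0,0.008,57]]
```

>>> {"fn": "drive_tool", "kwargs": {"increments": [[0, -0.1, 0, 0, 0.002, 0, 57], [0, -0.1, 0, 0, 0.002, 0, 57], [0, -0.1, 0, 0, 0.001, 0.006, 57], [0, 0, 0, 0, 0, 0.009, 57], [0, 0, 0, 0, 0, 0.01, 57], [0, 0, 0, 0, 0, 0.01, 57], [0, 0, 0, 0, 0, 0.01, 57], [0, 0, 0, 0, 0, 0.01, 57], [0, 0, 0, 0, 0, 0.006, 57], [0, 0, 0, 0, 0, 0.003, 57]]}}

```text
t: 10.37
eef_pos: [593.2, -84.2, 94.6]
tcp_rot: [-0.006, 0.965, 0.033, 0.26]
contact_force: [0.0, 1.5, 1.4]
opening: 66.2
```

```bash
python3 - <<'E'
from plan import *
import cv2
g=np.array([590.9,-75.5,93.5])
plan([(g,RL,2)],57)
d=camera("side")["color"]; cv2.imwrite("pics/side5.png",cv2.resize(d[90:270,180:420],None,fx=3.33,fy=3.33))
E
```

```text
t 10.37 p [593.2 -84.2  94.6] open 66.2 F [0.03 1.54 1.35] M [0.171 0.207 0.108]
err to RL deg [ 0.6 -0.1 -0.3] to RV [  0.5 -30.1  -0.5]
[[0.3,-0.1,-0.2,-0.001,-0.004,0.0,57],[0.3,-0.1,-0.2,-0.001,-0.004,0.0,57]]
```

View pics/side5.png

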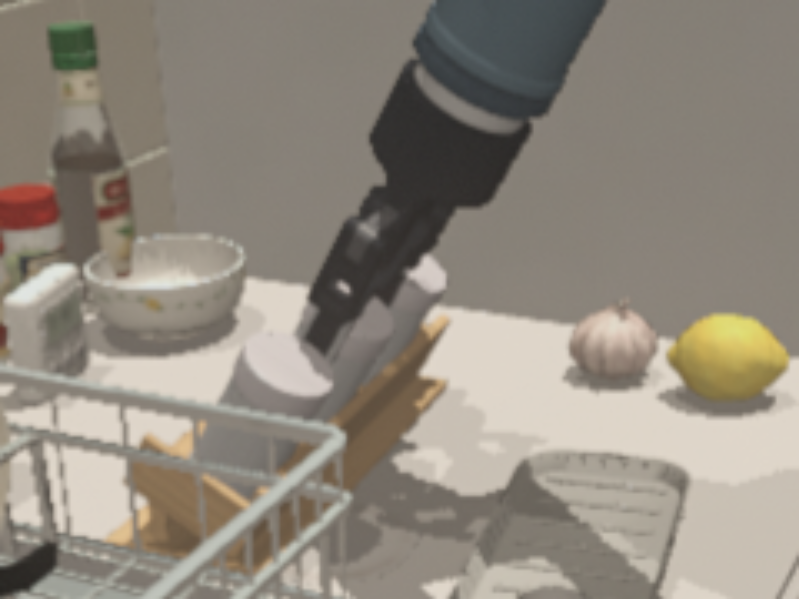

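>>> {"fn": "drive_tool", "kwargs": {"increments": [[0.3, 0, -0.2, -0.001, -0.004, 0, 57], [0.3, 0, -0.1, -0.001, -0.002, 0, 57], [0, 0, 0, 0, 0, 0, 57], [0, 0, 0, 0, 0, 0, 57], [0, 0, 0, 0, 0, 0, 57], [0, 0, 0, 0, 0, 0, 57], [0, 0, 0, 0, 0, 0, 57], [0, 0, 0, 0, 0, 0, 57], [0, 0, 0, 0, 0, 0, 57], [0, 0, 0, 0, 0, 0, 57]]}}

```text
t: 11.25
eef_pos: [591.3, -78.8, 95.5]
tcp_rot: [-0.01, 0.965, 0.037, 0.261]
contact_force: [0.4, -1.2, -0.3]
opening: 66.1
```

```bash
python3 - <<'E'
from plan import *
g=np.array([590.9,-75.5,93.5])
plan([(g,RL,2)],57)
E
```

```text
t 11.25 p [591.3 -78.8  95.5] open 66.1 F [ 0.45 -1.19 -0.31] M [ 0.009  0.244 -0.024]
err to RL deg [ 0.1 -0.3  0. ] to RV [  0.1 -30.3   0. ]
[[0.0,-0.1,0.0,-0.001,-0.002,0.001,57],[0.0,-0.1,0.0,-0.001,-0.002,0.001,57]]
```

>>> {"fn": "drive_tool", "kwargs": {"increments": [[0, -0.1, 0, 0, -0.003, 0.001, 57], [0, 0, 0, 0, 0, 0.001, 57], [0, 0, 0, 0, 0, 0, 75], [0, 0, 0, 0, 0, 0, 90], [0, 0, 0, 0, 0, 0, 130], [0, 0, 0, 0, 0, 0, 130], [0, 0, 0, 0, 0, 0, 130], [0, 0, 0, 0, 0, 0, 130], [0, 0, 0, 0, 0, 0, 130], [0, 0, 0, 0, 0, 0, 130]]}}

```text
t: 12.08
eef_pos: [592.1, -75.6, 93.8]
tcp_rot: [-0.009, 0.965, 0.037, 0.26]
contact_force: [-1.1, -0.3, 2.0]
opening: 50.5
```

>>> {"fn": "drive_tool", "kwargs": {"increments": [[0, 0, 0, 0, 0, -0.004, 130], [0, 0, 0, 0, 0, -0.008, 130], [0, 0, 0, 0, 0, -0.01, 130], [0, 0, 0, 0, 0, -0.01, 130], [0, 0, 0, 0, 0, -0.006, 130], [0, 0, 0, 0, 0, 0, 130], [0, 0, 0, 0, 0, 0, 130], [0, 0, 0, 0, 0, 0, 130], [0, 0, 0, 0, 0, 0, 130], [0, 0, 0, 0, 0, 0, 130]]}}

```text
t: 12.92
eef_pos: [570.3, -76.1, 127.4]
tcp_rot: [-0.01, 0.965, 0.037, 0.259]
contact_force: [0.7, 0.5, -1.6]
opening: 50.9
```

```bash
python3 - <<'E'
from plan import *
import cv2
d=camera("side")["color"]; cv2.imwrite("pics/side6.png",cv2.resize(d[90:270,180:420],None,fx=3.33,fy=3.33))
for k in range(3): state(); camera("top")
E
```

```text
t 12.97 p [570.3 -76.1 127.3] open 50.5 F [ 1.81  0.23 -1.22] M [-0.003  0.119  0.017]
err to RL deg [-0.  0. -0.] to RV [ -0. -30.  -0.]
t 13.02 p [570.3 -76.1 127.3] open 50.3 F [ 1.84 -0.27 -1.38] M [0.016 0.133 0.038]
err to RL deg [-0.  0. -0.] to RV [ -0. -30.  -0.]
t 13.07 p [570.3 -76.1 127.3] open 50.8 F [ 0.98  0.91 -1.31] M [-0.02   0.146  0.019]
err to RL deg [-0.  0. -0.] to RV [ -0. -30.  -0.]
```

View pics/side6.png

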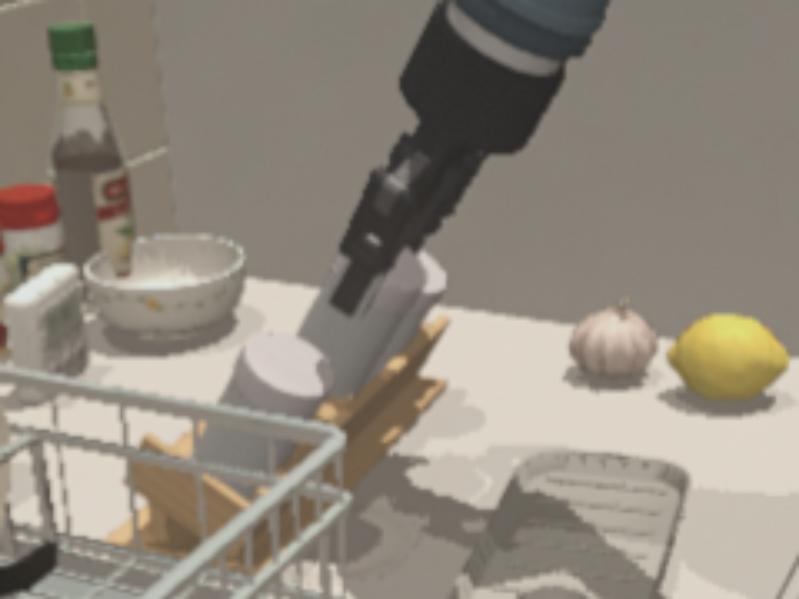

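>>> {"fn": "drive_tool", "kwargs": {"increments": [[0, 0, 0, 0, 0, -0.006, 130], [0, 0, 0, 0, 0, -0.01, 130], [0, 0, 0, 0, 0, -0.006, 130], [0, 0, 0, 0, 0, 0, 130], [0, 0, 0, 0, 0, 0, 130], [0, 0, 0, 0, 0, 0, 130], [0, 0, 0, 0, 0, 0, 130], [0, 0, 0, 0, 0, 0, 130], [0, 0, 0, 0, 0, 0, 130], [0, 0, 0, 0, 0, 0, 130]]}}

```text
t: 13.95
eef_pos: [554.8, -75.2, 143.0]
tcp_rot: [-0.013, 0.966, 0.038, 0.254]
contact_force: [-0.4, 0.1, -4.1]
opening: 50.7
```

```bash
python3 - <<'E'
from plan import *
import cv2
for k in range(8): 
    state(k==0); o=observe(); print(np.round(o["contact_force"],2),np.round(o["moment"],3)); d=camera("side")["color"]
cv2.imwrite("pics/side7.png",cv2.resize(d[90:270,180:420],None,fx=3.33,fy=3.33))
E
```

```text
t 13.95 p [554.8 -75.2 143. ] open 50.7 F [-0.4   0.1  -4.12] M [-0.061  0.604 -0.004]
err to RL deg [-0.3  0.6 -0. ] to RV [ -0.3 -29.4   0. ]
[-0.4   0.1  -4.12] [-0.061  0.604 -0.004]
[ 0.14  0.78 -3.61] [-0.01   0.539  0.035]
[ 0.61 -0.74 -4.24] [-0.04   0.568 -0.016]
[ 0.17 -0.71 -3.12] [-0.1    0.56   0.001]
[-0.41 -0.18 -3.45] [-0.093  0.56  -0.03 ]
[ 0.07  0.18 -3.64] [-0.028  0.632 -0.002]
[-0.54  0.95 -3.49] [-0.025  0.62  -0.014]
[-0.84 -0.84 -3.77] [-0.026  0.595  0.024]
```

View pics/side7.png

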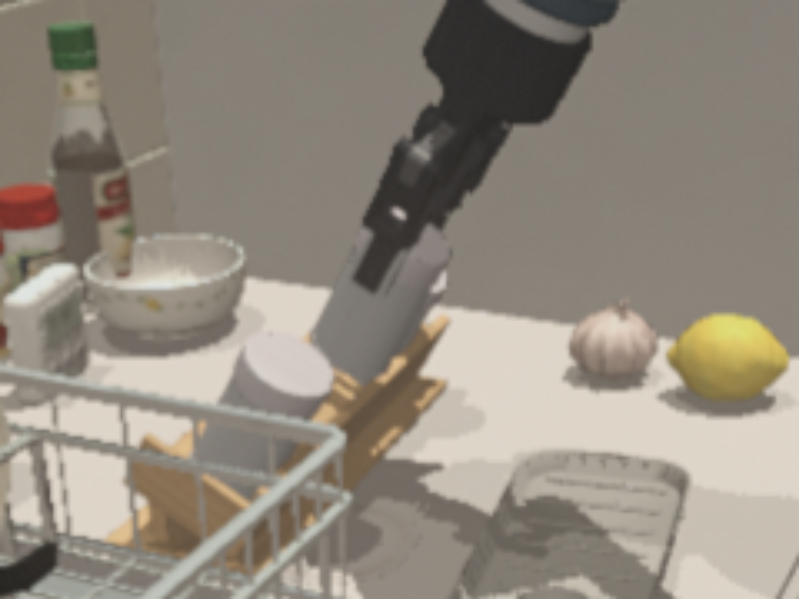

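```bash
python3 - <<'E'
from plan import *
plan([([525,-73,195],RL,4),([433,-47,165],RV,12),([433,-47,120],RV,4)],130)
E
```

```text
t 14.35 p [554.9 -75.3 143.2] open 50.5 F [ 0.4  -0.01 -3.65] M [0.006 0.538 0.045]
err to RL deg [-0.3  0.5 -0. ] to RV [ -0.3 -29.5   0. ]
[[-0.1,0.1,0.0,0.0,-0.001,-0.015,130],[-0.1,0.1,0.0,0.0,-0.001,-0.015,130],[-0.1,0.1,0.0,0.0,-0.001,-0.015,130],[-0.1,0.1,0.0,0.0,-0.001,-0.015,130],[0.0,-2.5,0.0,-0.008,-0.003,-0.002,130],[0.0,-2.5,0.0,-0.008,-0.003,-0.001,130],[0.0,-2.5,0.0,-0.008,-0.003,-0.001,130],[0.0,-2.5,0.0,-0.008,-0.003,-0.001,130],[0.0,-2.5,0.0,-0.008,-0.003,0.0,130],[0.0,-2.5,0.0,-0.008,-0.003,0.0,130]]
[[0.0,-2.5,0.0,-0.008,-0.003,0.0,130],[0.0,-2.5,0.0,-0.008,-0.003,0.001,130],[0.0,-2.5,0.0,-0.008,-0.003,0.001,130],[0.0,-2.5,0.0,-0.008,-0.003,0.002,130],[0.0,-2.5,0.0,-0.008,-0.003,0.002,130],[0.0,-2.5,0.0,-0.008,-0.003,0.002,130],[0.0,0.0,0.0,0.0,0.0,0.011,130],[0.0,0.0,0.0,0.0,0.0,0.011,130],[0.0,0.0,0.0,0.0,0.0,0.011,130],[0.0,0.0,0.0,0.0,0.0,0.011,130]]
```

>>> {"fn": "drive_tool", "kwargs": {"increments": [[0, 0, 0, 0, -0.001, -0.015, 130], [0, 0, 0, 0, -0.001, -0.015, 130], [0, 0, 0, 0, -0.001, -0.015, 130], [0, 0, 0, 0, -0.001, -0.015, 130], [0, -2.5, 0, -0.008, -0.003, -0.002, 130], [0, -2.5, 0, -0.008, -0.003, -0.001, 130], [0, -2.5, 0, -0.008, -0.003, -0.001, 130], [0, -2.5, 0, -0.008, -0.003, -0.001, 130], [0, -2.5, 0, -0.008, -0.003, 0, 130], [0, -2.5, 0, -0.008, -0.003, 0, 130]], "force": 50}}

```text
t: 15.18
eef_pos: [473.9, -60.0, 184.3]
tcp_rot: [-0.006, 0.992, 0.037, 0.121]
contact_force: [-0.4, 0.8, -4.1]
opening: 50.4
```

>>> {"fn": "drive_tool", "kwargs": {"increments": [[0, -2.5, 0, -0.008, -0.003, 0, 130], [0, -2.5, 0, -0.008, -0.003, 0.001, 130], [0, -2.5, 0, -0.008, -0.002, 0.001, 130], [0, -2.5, 0, -0.008, -0.002, 0.002, 130], [0, -2, 0, -0.008, -0.001, 0.002, 130], [0, -1, 0, -0.004, 0, 0.002, 130], [0, 0, 0, 0, 0, 0, 130], [0, 0, 0, 0, 0, 0, 130], [0, 0, 0, 0, 0, 0, 130], [0, 0, 0, 0, 0, 0, 130]]}}

```text
t: 16.02
eef_pos: [431.0, -51.5, 171.4]
tcp_rot: [-0.001, 0.999, 0.037, 0.007]
contact_force: [-0.4, -0.8, -4.0]
opening: 50.4
```

```bash
python3 - <<'E'
from plan import *
import cv2
plan([([433,-47,115],RV,7)],130)
d=camera("side")["color"]; cv2.imwrite("pics/side8.png",cv2.resize(d[90:300,180:420],None,fx=2.8,fy=2.8))
E
```

```text
t 16.02 p [431.  -51.5 171.4] open 50.4 F [-0.37 -0.8  -3.97] M [-0.026  0.028 -0.025]
err to RL deg [-0.  29.2 -0.2] to RV [-0.1 -0.8 -0.2]
[[0.0,-0.1,0.0,0.0,-0.001,0.008,130],[0.0,-0.1,0.0,0.0,-0.001,0.008,130],[0.0,-0.1,0.0,0.0,-0.001,0.008,130],[0.0,-0.1,0.0,0.0,-0.001,0.008,130],[0.0,-0.1,0.0,0.0,-0.001,0.008,130],[0.0,-0.1,0.0,0.0,-0.001,0.008,130],[0.0,-0.1,0.0,0.0,-0.001,0.008,130]]
```

View pics/side8.png

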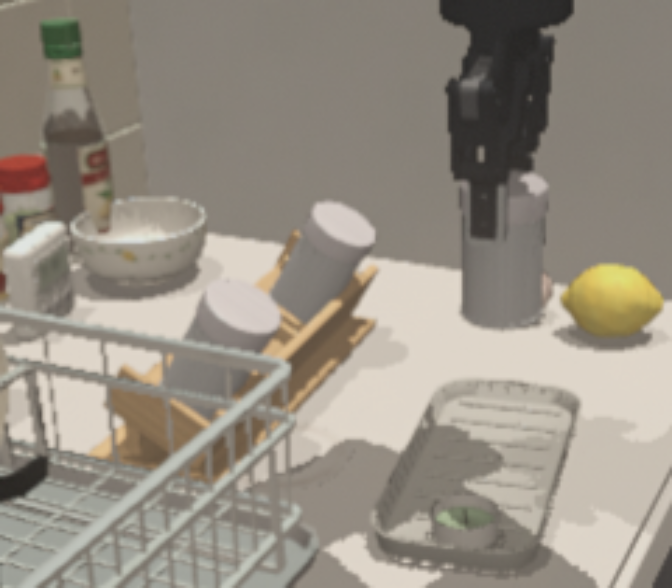

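>>> {"fn": "drive_tool", "kwargs": {"increments": [[0, -0.4, -0.1, 0, -0.001, 0.006, 130], [0, -0.4, -0.1, 0, -0.001, 0.01, 130], [0, 0, 0, 0, -0.001, 0.01, 130], [0, 0, 0, 0, -0.001, 0.01, 130], [0, 0, 0, 0, 0, 0.01, 130], [0, 0, 0, 0, 0, 0.01, 130], [0, 0, 0, 0, 0, 0.008, 130], [0, 0, 0, 0, 0, 0.004, 130], [0, 0, 0, 0, 0, 0, 130], [0, 0, 0, 0, 0, 0, 130]]}}

```text
t: 16.9
eef_pos: [430.6, -46.8, 95.7]
tcp_rot: [-0.001, 0.999, 0.039, -0.001]
contact_force: [0.5, -0.2, -4.1]
opening: 50.5
```

```bash
python3 - <<'E'
from plan import *
import cv2
plan([([433,-47,82],RV,7)],130)
d=camera("side")["color"]; cv2.imwrite("pics/side9.png",cv2.resize(d[120:300,240:440],None,fx=3.3,fy=3.3))
E
```

```text
t 16.9 p [430.6 -46.8  95.7] open 50.5 F [ 0.47 -0.2  -4.11] M [ 0.01  -0.014 -0.014]
err to RL deg [-0.1 30.2  0. ] to RV [-0.1  0.2  0. ]
[[0.0,0.0,0.0,0.0,0.0,0.002,130],[0.0,0.0,0.0,0.0,0.0,0.002,130],[0.0,0.0,0.0,0.0,0.0,0.002,130],[0.0,0.0,0.0,0.0,0.0,0.002,130],[0.0,0.0,0.0,0.0,0.0,0.002,130],[0.0,0.0,0.0,0.0,0.0,0.002,130],[0.0,0.0,0.0,0.0,0.0,0.002,130]]
```

View pics/side9.png

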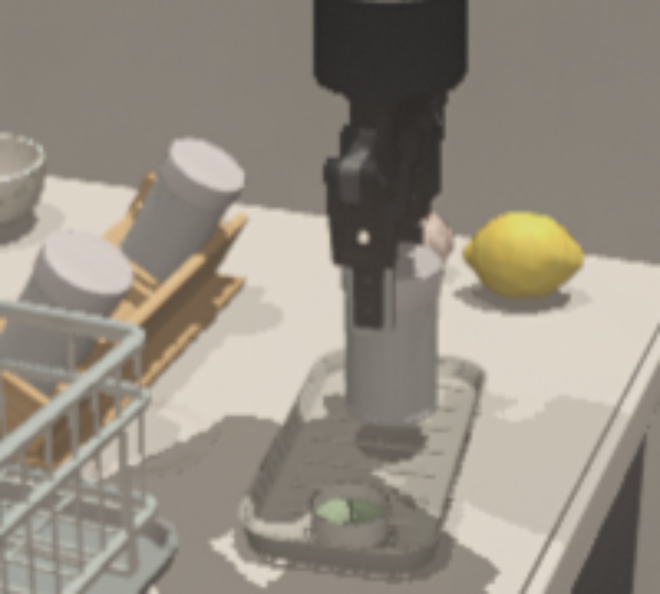

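>>> {"fn": "drive_tool", "kwargs": {"increments": [[0, 0, 0, 0, 0, 0.003, 130], [0, 0, 0, 0, 0, 0.003, 130], [0, 0, 0, 0, 0, 0.002, 130], [0, 0, 0, 0, 0, 0.002, 130], [0, 0, 0, 0, 0, 0.001, 130], [0, 0, 0, 0, 0, 0.001, 130], [0, 0, 0, 0, 0, 0.001, 130], [0, 0, 0, 0, 0, 0, 130], [0, 0, 0, 0, 0, 0, 130], [0, 0, 0, 0, 0, 0, 130]]}}

```text
t: 17.78
eef_pos: [432.4, -47.5, 83.6]
tcp_rot: [0.0, 0.999, 0.039, 0.001]
contact_force: [0.7, 0.0, -2.8]
opening: 50.5
```

```bash
python3 - <<'E'
from plan import *
import cv2
for k in range(3): state(k==0); print(np.round(observe()["contact_force"],2)); d=camera("side")["color"]
cv2.imwrite("pics/side10.png",cv2.resize(d[120:300,240:440],None,fx=3.3,fy=3.3))
E
```

```text
t 17.78 p [432.4 -47.5  83.6] open 50.5 F [ 0.65  0.01 -2.81] M [ 0.01   0.061 -0.008]
err to RL deg [ 0.  29.9  0.1] to RV [ 0.  -0.1  0. ]
[ 0.65  0.01 -2.81]
[-0.25 -0.68 -3.49]
[-0.21  0.66 -3.79]
```

View pics/side10.png

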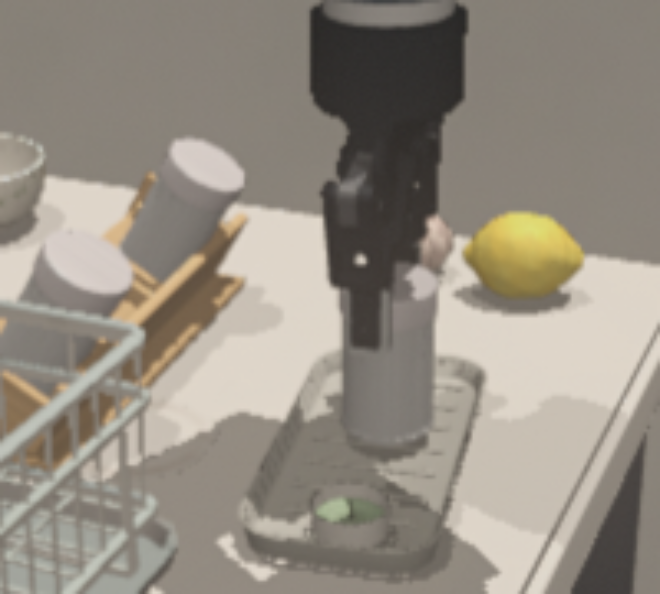

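>>> {"fn": "drive_tool", "kwargs": {"increments": [[0, 0, 0, 0, 0, 0.001, 130], [0, 0, 0, 0, 0, 0.001, 130], [0, 0, 0, 0, 0, 0.001, 130], [0, 0, 0, 0, 0, 0.001, 130], [0, 0, 0, 0, 0, 0.001, 130], [0, 0, 0, 0, 0, 0, 130], [0, 0, 0, 0, 0, 0, 130], [0, 0, 0, 0, 0, 0, 130], [0, 0, 0, 0, 0, 0, 130], [0, 0, 0, 0, 0, 0, 130]]}}

```text
t: 18.77
eef_pos: [432.5, -47.6, 78.1]
tcp_rot: [0.0, 0.999, 0.039, 0.001]
contact_force: [0.4, 0.7, -4.3]
opening: 50.3
```

>>> {"fn": "drive_tool", "kwargs": {"increments": [[0, 0, 0, 0, 0, 0.001, 130], [0, 0, 0, 0, 0, 0.001, 130], [0, 0, 0, 0, 0, 0, 130], [0, 0, 0, 0, 0, 0, 130], [0, 0, 0, 0, 0, 0, 130], [0, 0, 0, 0, 0, 0, 130], [0, 0, 0, 0, 0, 0, 130], [0, 0, 0, 0, 0, 0, 130], [0, 0, 0, 0, 0, 0, 130], [0, 0, 0, 0, 0, 0, 130]]}}

```text
t: 19.6
eef_pos: [433.0, -47.7, 76.5]
tcp_rot: [0.0, 0.999, 0.039, 0.001]
contact_force: [-0.5, -0.6, -1.4]
opening: 50.6
```

>>> {"fn": "drive_tool", "kwargs": {"increments": [[0, 0, 0, 0, 0, 0.001, 130], [0, 0, 0, 0, 0, 0, 130], [0, 0, 0, 0, 0, 0, 130], [0, 0, 0, 0, 0, 0, 130], [0, 0, 0, 0, 0, 0, 115], [0, 0, 0, 0, 0, 0, 105], [0, 0, 0, 0, 0, 0, 95], [0, 0, 0, 0, 0, 0, 70], [0, 0, 0, 0, 0, 0, 57], [0, 0, 0, 0, 0, 0, 57]]}}

```text
t: 20.43
eef_pos: [435.1, -48.6, 77.2]
tcp_rot: [0.001, 0.999, 0.039, 0.004]
contact_force: [-0.2, 0.2, -0.0]
opening: 66.2
```

>>> {"fn": "drive_tool", "kwargs": {"increments": [[0, 0, 0, 0, 0, 0, 57], [0, 0, 0, 0, 0, -0.005, 57], [0, 0, 0, 0, 0, -0.01, 57], [0, 0, 0, 0, 0, -0.01, 57], [0, 0, 0, 0, 0, -0.015, 57], [0, 0, 0, 0, 0, -0.02, 57], [0, 0, 0, 0, 0, -0.02, 57], [0, 0, 0, 0, 0, -0.02, 57], [0, 0, 0, 0, 0, -0.02, 57], [0, 0, 0, 0, 0, 0, 57]]}}

```text
t: 21.27
eef_pos: [433.6, -47.9, 208.2]
tcp_rot: [0.001, 0.999, 0.039, 0.004]
contact_force: [-0.5, -0.2, 1.3]
opening: 66.4
```

```bash
python3 - <<'E'
from plan import *
import cv2
state()
d=camera("side")["color"]; cv2.imwrite("pics/side11.png",cv2.resize(d[120:300,200:440],None,fx=3.3,fy=3.3))
d=camera("top")["color"]; cv2.imwrite("pics/top11.png",cv2.resize(d[110:290,220:460],None,fx=3.33,fy=3.33))
E
```

```text
t 21.27 p [433.6 -47.9 208.2] open 66.4 F [-0.52 -0.24  1.29] M [ 0.034 -0.027 -0.049]
err to RL deg [ 0.2 29.6  0.1] to RV [ 0.2 -0.4  0.1]
```

View pics/side11.png

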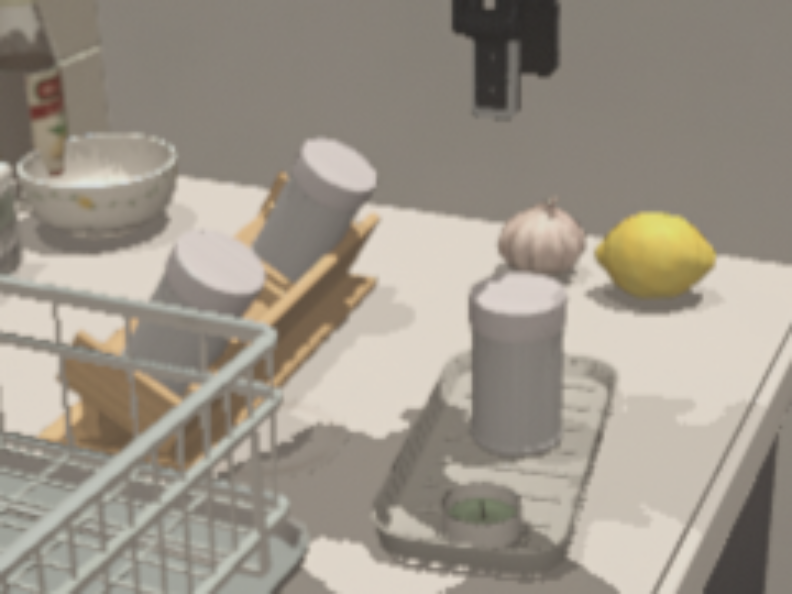

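View pics/top11.png

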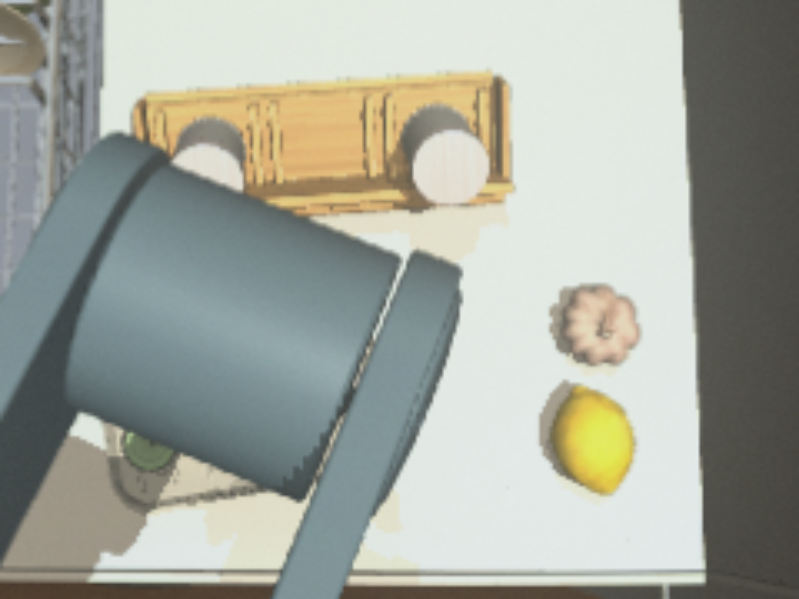

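```bash
python3 - <<'E'
from plan import *
for P in([433,-47.6,89],[433,-47.6,5]): print((proj("side",P)-[200,120])*3.3)
print(close_job())
E
```

```text
[[513.44598842 291.9803555 ]]
[[512.27948397 433.31768779]]
the job is handed in; nothing more can be done
None
```

The full tin, which was in the middle place, now stands upright in the tray. The two empty tins are in the rack, and the job was handed in at about 21 s of the 58 s allowed.

- **Right tin:** I lifted it about 41 mm. It weighed about 1 N, so it was empty, and I put it back. Its lid showed within a pixel of its starting position afterwards.
- **Middle tin:** lifted clear of the front wall, it weighed about 3.6 N, so it was the full one. I lowered it into the tray until the wrist load fell off, then let go and drew back straight up.
- **Left tin:** I never moved it. I took it to be empty because only one tin is full.

In the last pictures:

- The tin in the tray is upright and clear of the rim, within about 2 px of where the side camera should show it.
- Both tins in the rack lean as they did at the start.
- The lemon, garlic and tea light look unmoved. The last top view was partly hidden by the arm, so the tray position and tea light rest mainly on the side view.

Two things did not go to plan:

- On the way to the middle tin the tool went about 9 mm too far sideways and lightly touched something (about 2 N). I corrected it before gripping.
- The first weighing of the middle tin was falsified by the tin resting on the front wall (about 1.4 N), so I lifted it higher and weighed it again.

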